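Bring down the lid of the bamboo-knife case without a bang

ROBOT

A 6-joint arm with a two-finger parallel gripper is mounted at the origin on the work surface. World frame = base frame: x ahead of the robot, y to its left, z up, the work surface at z = 0. Lengths are in m, angles in degrees, forces in N, time in s.
With the tool pointing down it reaches from about 0.375 to 0.9 m from the base axis. Payload 3.1 kg.
Tool frame: the origin (TCP) lies midway between the tips of the shut fingers; the grasp point (between the pads) lies bot.pinch_z behind it (bot.pinch_z is the distance from the TCP to the grasp point, in m); z points along the fingers, y is the direction in which the jaws open and shut (so a half turn about z gives the same grasp; the last joint's range is limited). The gripper opens to 87 mm and grips with 3 to 60 N. Pads are 19 mm wide; open, the fingers measure 117 mm over their backs; the gripper's body (75 mm by 190 mm) begins 51 mm behind the grasp point.
Start: joints at [61.507, 30.224, 82.088, -0, 67.689, -10.227], TCP at [0.196, 0.593, 0.223] pointing down, gripper open.
Joint ranges: [-176.69, 176.69], [-43.24, 126.21], [12.49, 139.97], [-82, 262], [0, 151.66], [-163.58, 163.58]. Speed limits (degrees/s): [159.86, 159.86, 180, 180, 180, 180].

INTERFACE

Orientations are given as a 3x3 rotation matrix whose columns are the frame's x, y, z axes.
In Python, from rig import bot gives the robot as it stands.
- The arm moves only by the tool apply_moves, never from a script. Its argument "motion" is text: rows parted by semicolons, each of 7 numbers parted by spaces: the shift along the tool's x, y, z in m, then the turn, a rotation vector about the tool's x, y, z in degrees, then the finger opening in m, from 0 to 0.087. A call has exactly 8 rows; each row is the pose to reach, as a shift and turn from the pose commanded when the call began, along the tool's axes at that moment; what a row does not reach only later rows make up. A row lasts 1/8 s, in which the tool goes at most 62.5 mm and 10.7 degrees, less where a joint would pass 70% of its speed; a pose out of reach is approached as far as the arm can. A call with a gripper value outside its range is refused whole. The fingers move at their own pace and stop on an object; the grip force is fixed at half the most. Time passes only in rows, so rows that repeat a pose let the fingers close, or fill a call up. It gives the time, the measured TCP pose, the force and the opening at its end, in the units of the state.
- bot.read_state(): the state, without advancing time (a new reading comes with each control period).
- bot.capture(name): name is "scene" or "side" or "wrist"; returns the picture (400x640x3 uint8, red, green, blue); there is no depth.
- bot.get_calibration(name): a dict with "fx", "fy", "cx", "cy" (pixels), "D" ([k1, k2, p1, p2, k3] as OpenCV has them; the pictures are not rectified), "rvec" (rotation vector, rad) and "tvec" (3), from world to camera coordinates, as OpenCV has them. Camera axes: x right, y down, z forward; pixel columns grow to the right and rows downward; lengths in m; the calibration is good to about 2 mm. A picture is of the moment at which its call begins: read the wrist's pose just before it. get_calibration takes no time and is no camera call; for the wrist camera it gives the pose at the moment of the call.
- bot.hand_in(): hands the job in, once; it reports no verdict.
Trained networks look in the newest picture that a camera, given by its name, has taken for a name from the list of things; names that differ only in an ending like _2 or _b are one class to them, and where a whole thing is asked for, a point or a joint stands for the part that bears it (a point fixed in the world has none). Each returns a list of dicts, best first, with "p" (0 to 1); they miss things now and then, are a little off and sometimes report something else, mostly with a low value. They report only what shows in the picture. A call takes as long as a camera call.
- bot.find_in(name, camera): "point" ([x, y, z] in m, in world coordinates, good to about 4 mm: the middle of the surface that is visible of it).
The state is a dict: "time_s": time; "joint_positions": joint angles; "qvel": joint speeds; "tau": joint torques, N m; "position": TCP position; "tcp_rot": TCP orientation; "force": force on the tool from outside, world axes, zero at the start; "moment": the same for the moment, N m; "opening": opening from 0.0 (shut) to 1.0 (fully open).
Only numpy, scipy, OpenCV 4.12 (cv2) and the standard library are available. Lean on these libraries where they do the work, as an engineer would, in place of code of your own. Each camera call takes 0.05 s, during which the arm holds its last target.

TASK

The wooden knife case stands open with its lid standing upright on its hinge. With a fingertip tip the lid forward over its balance point, catch it on a finger as it falls, and lower it shut so that it comes down softly, never slamming and never pinched between the fingers. Leave the block, the split bamboo and the cup where they stand, and finish with the lid fully closed and the hand clear.

Things in the scene. Friction and masses are not known exactly. Their poses are not given: they have to be found in the camera images.
- case: Open plywood box fixed to the bench, 170 mm deep (its x) x 220 mm wide (its y) x 80 mm high, walls 8 mm. Origin at the centre of its underside on the bench; its x axis points from the front wall (on the robot's right, over which the lid's lip comes to lie) to the hinge (on the robot's left), z up. So the lid falls to the robot's right.
- lid (a joint): Lid hinge, rad: 0 shut flat on the rim, 1.57 upright, starts 1.56-1.64, stop at 1.9. A little stiff: it stays where left from about 1.37 to 1.65; below about 1.3 it surely falls shut, in 1 to 1.5 s, reaching about 2 rad/s, and a drop of over some 3 mm at the lip already bangs. Lid about 0.3 kg, 200 mm from hinge to lip, 220 wide, 12 thick.
- lid_hinge (a point): Middle of the hinge axis, fixed on the case at the top of its back rim: 85 mm along the case's x from its centre, 80 mm above the bench. The hinge axis is the case's y axis.
- lid_lip (a point): Middle of the lid's free front edge, on the underside (inside) face, 200 mm from the hinge axis; moves with the lid. Shut, it lies 80 mm above the bench, 30 mm in front of the box's front wall: an overhanging lip. The lid is an 8 mm inner layer (underside and edges; this rests on a catching finger) and a 4 mm outer board; pressing on both at once is pinching.
- block: Loose pale wooden block 60 x 130 x 35 mm beside the case, a bystander; origin at the centre of its underside.
- bamboo_half: Loose half of a split bamboo tube, 150 mm long, 54 mm wide and about 33 mm high, lying hollow side down beside the case, a bystander; origin at the centre of its underside, length along its y.
- cup: Loose steel cup, 66 mm across, 85 mm high, beside the case, a bystander; origin at the centre of its underside.

How it is judged:
By the outcome, as a careful person would: the job done as asked, in the order asked, and still so for the second after the job is handed in, with the robot touching nothing.
It also fails if it takes over 45 s, if anything falls off the work surface, if the arm or the gripper's body presses on something with over 40 N, if the wrist force passes 120 N, or if a joint passes its speed limit or range.

## Working session

There is one attempt and no reset: what is moved stays moved. The work goes in short steps, Python scripts to look and compute and a tool call to move; the robot and the scene stay as the last step left them, time stands still between calls to the robot, and variables do not carry over. Pictures are saved under pics/ and viewed, and the job is handed in when it is done.

Besides the shell and the picture viewer there is one more tool, called after ">>>" by a JSON object that holds its "fn" and its "kwargs", one argument or row to a line. apply_moves: Moves the arm, as the interface text tells. Its arguments: {"type":"object","properties":{"motion":{"type":"string"}},"required":["motion"]}

```bash
ls; mkdir -p pics; python3 - <<'E'
from rig import bot
import cv2
print(bot.pinch_z)
s=bot.read_state()
for k,v in s.items(): print(k,v)
for n in ["scene","side","wrist"]:
    im=bot.capture(n); cv2.imwrite(f"pics/{n}0.png",im[:,:,::-1])
    c=bot.get_calibration(n); print(n,c)
    for t in (["case","lid","lid_hinge","lid_lip","block","bamboo_half","cup"] if n!="wrist" else []):
        print(t,[(d["p"],d["point"]) for d in bot.find_in(t,n)[:2]])
E
```

```text
pics
0.0187
time_s 0.0
joint_positions [ 6.15059536e+01  3.02799922e+01  8.21564361e+01 -1.40768195e-03
  6.76878221e+01 -1.02259220e+01]
qvel [0.01584088 0.06136979 0.0135295  0.16509133 0.05735279 0.04071337]
tau [-3.33679282e-04 -4.40032518e+01 -1.76594782e+01  6.30712160e-02
  5.82815974e-02 -1.91492177e-04]
position [0.19552637 0.59286099 0.22156034]
tcp_rot [[-9.49602763e-01  3.13454243e-01 -1.01458112e-03]
 [ 3.13455676e-01  9.49600898e-01 -1.91673268e-03]
 [ 3.62639149e-04 -2.13816086e-03 -9.99997648e-01]]
force [-0.28844775 -0.47656674 -0.71361346]
moment [-0.02399519  0.03175079 -0.01091625]
opening 0.9995853375957139
scene {'fx': 469.71541217511, 'fy': 469.71541217511, 'cx': 309.86274957565587, 'cy': 188.88816728200106, 'D': array([-0.09203338,  0.        ,  0.        ,  0.        ,  0.        ]), 'rvec': array([ 1.83347571,  1.39278949, -0.70994865]), 'tvec': array([-0.25714163, -0.29360701,  1.41317985])}
case [(0.56, [0.5596, 0.1199, 0.0733])]
lid [(0.96, [0.5536, 0.1568, 0.1917])]
lid_hinge [(0.64, [0.5573, 0.1246, 0.0773])]
lid_lip [(0.65, [0.5493, 0.1543, 0.1909])]
b
[... 277 characters left out ...]
c': array([ 1.29047293,  2.34792584, -0.8826649 ]), 'tvec': array([ 0.25556272, -0.40538468,  1.31996867])}
case [(0.74, [0.5762, 0.073, 0.0461])]
lid [(0.66, [0.5803, 0.1755, 0.2287])]
lid_hinge [(0.71, [0.5688, 0.0668, 0.0441])]
lid_lip [(0.95, [0.5816, 0.1756, 0.2297])]
block [(0.62, [0.592, 0.2867, 0.037])]
bamboo_half [(0.65, [0.7648, 0.1345, 0.0329])]
cup [(0.76, [0.4515, 0.2276, 0.0593])]
wrist {'fx': 360.32088500303234, 'fy': 360.32088500303234, 'cx': 323.82359305739715, 'cy': 200.77529204839792, 'D': array([-0.07754439,  0.        ,  0.        ,  0.        ,  0.        ]), 'rvec': array([-2.34005983, -1.69251949, -0.25556429]), 'tvec': array([-0.62493541, -0.03605689,  0.39183092])}
```

View pics/scene0.png

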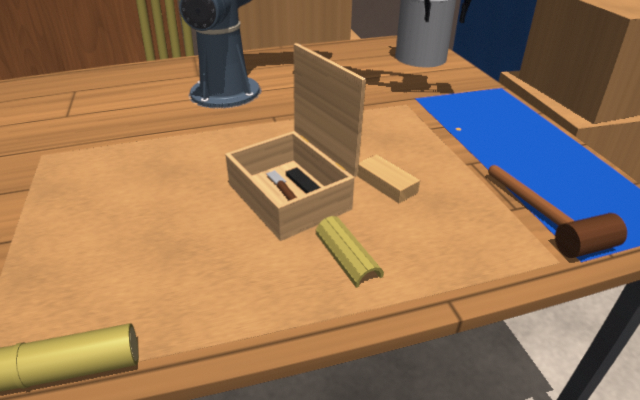

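View pics/side0.png

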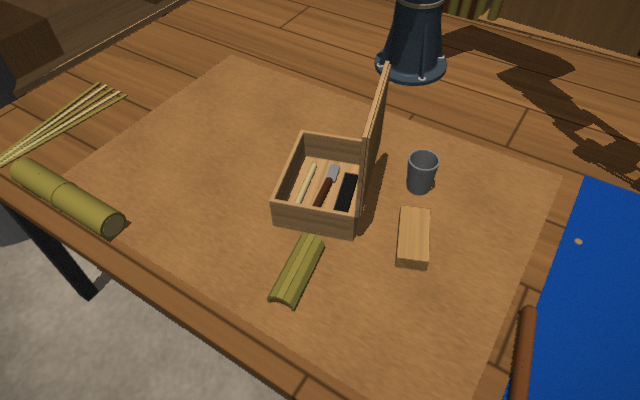

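View pics/wrist0.png

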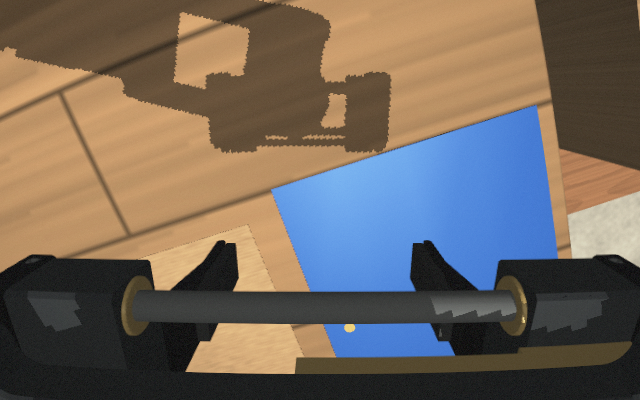

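Both views show the case with its hinge on the +y side and the lid upright. I'll crop and enlarge to pick corners, then fit the case pose.

```bash
python3 - <<'E'
import cv2
a=cv2.imread("pics/scene0.png")[35:245,215:395]; cv2.imwrite("pics/sc_crop.png",cv2.resize(a,None,fx=2.8,fy=2.8,interpolation=cv2.INTER_CUBIC))
a=cv2.imread("pics/side0.png")[55:245,260:450]; cv2.imwrite("pics/si_crop.png",cv2.resize(a,None,fx=3,fy=3,interpolation=cv2.INTER_CUBIC))
E
```

```text
(no output)
```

View pics/sc_crop.png

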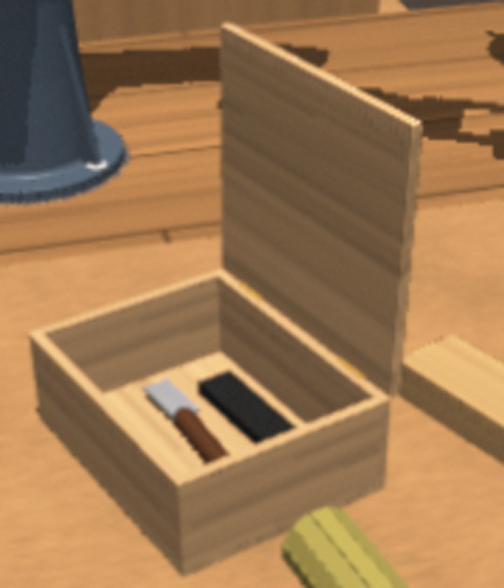

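View pics/si_crop.png

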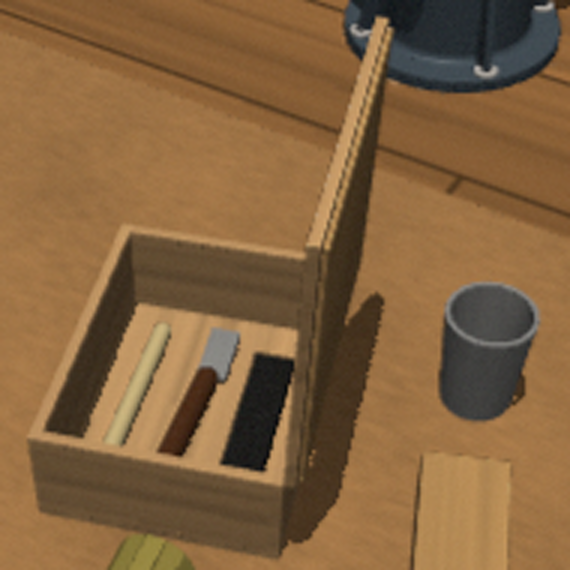

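```bash
cat > geo.py <<'E'
import numpy as np,cv2
def proj(c,P):
    p,_=cv2.projectPoints(np.array(P,float).reshape(-1,3),c["rvec"],c["tvec"],np.array([[c["fx"],0,c["cx"]],[0,c["fy"],c["cy"]],[0,0,1]]),c["D"]); return p[:,0]
def lidpt(r,y,n,th): # r from hinge, n outward offset from underside
    d=np.array([-np.cos(th),0,np.sin(th)]); o=np.array([np.sin(th),0,np.cos(th)])
    return np.array([.085,y,.08])+r*d+n*o
def T(p,P):
    c,s=np.cos(p[2]),np.sin(p[2]); P=np.atleast_2d(P)
    return np.c_[p[0]+c*P[:,0]-s*P[:,1],p[1]+s*P[:,0]+c*P[:,1],P[:,2]]
E
cat > fit.py <<'E'
from rig import bot
from geo import *
from scipy.optimize import least_squares
S=bot.get_calibration("scene");D=bot.get_calibration("side")
B=lambda x,y,z:(lambda th:np.array([x,y,z])*.001)
L=lambda r,y,n:(lambda th:lidpt(r*.001,y*.001,n*.001,th))
sc=[(B(-85,-110,80),(182,487)),(B(-85,110,80),(32,336)),(B(85,-110,80),(387,399)),(B(-85,-110,0),(186,574)),(B(-85,110,0),(40,411)),(B(85,-110,0),(383,487)),(L(200,110,0),(222,24)),(L(200,-110,0),(412,125))]
si=[(B(-85,-110,80),(32,438)),(B(-85,110,80),(125,227)),(B(-85,-110,0),(42,512)),(B(85,-110,0),(280,556)),(L(200,-110,0),(308,244)),(L(200,-110,12),(325,248)),(L(200,110,0),(380,18))]
def f(p,pr=0):
    r=[]
    for c,l,sx,o in((S,sc,2.8,(215,35)),(D,si,3,(260,55))):
        W=T(p,[g(p[3]) for g,_ in l]); uv=np.array([u for _,u in l],float)/sx+np.array(o)
        r.append((proj(c,W)-uv))
    r=np.vstack(r)
    if pr: print(np.round(r,1))
    return r.ravel()
r=least_squares(f,[.56,.085,1.57,1.6],loss="soft_l1",x_scale=[.01,.01,.1,.1]);f(r.x,1);print(r.x,np.rad2deg(r.x[2]),r.cost)
E
python3 fit.py
```

```text
[[-0.8 -1.4]
 [-0.4 -2. ]
 [ 1.9 -0.4]
 [-0.4  0.9]
 [ 0.7  2.2]
 [ 1.3  0.4]
 [-0.1 -0.2]
 [ 0.6 -0.1]
 [-1.  -0.5]
 [ 0.1 -1.5]
 [-0.2 -0. ]
 [ 0.2  1.5]
 [-0.5 -0.2]
 [ 1.5 -0.2]
 [-0.8 -1.3]]
[0.56093193 0.06669728 1.8850377  1.58820334] 108.00470461979302 10.52287787768262
```

```bash
cat > ov.py <<'E'
from rig import bot
from geo import *
import sys
def overlay(img,cam,p,box,k,out):
    x0,x1,y0,y1=box
    a=cv2.resize(img[y0:y1,x0:x1],None,fx=k,fy=k,interpolation=cv2.INTER_CUBIC)
    c=bot.get_calibration(cam)
    V={}
    seg=[]
    q=lambda *v:np.array(v)*.001
    for z in(0,80):
        C=[q(-85,-110,z),q(85,-110,z),q(85,110,z),q(-85,110,z)]
        seg+= [(C[i],C[(i+1)%4]) for i in range(4)]
    for n in(0,.012):
        C=[lidpt(0,-.11,n,p[3]),lidpt(.2,-.11,n,p[3]),lidpt(.2,.11,n,p[3]),lidpt(0,.11,n,p[3])]
        seg+= [(C[i],C[(i+1)%4]) for i in range(4)]
    for s in seg:
        u=(proj(c,T(p,np.array(s)))-[x0,y0]+.5)*k
        cv2.line(a,tuple(int(v) for v in u[0].round()),tuple(int(v) for v in u[1].round()),(0,0,255),1,cv2.LINE_AA)
    cv2.imwrite(out,a)
if __name__=="__main__":
    p=[float(v) for v in sys.argv[2:6]];t=sys.argv[1]
    overlay(cv2.imread("pics/scene0.png"),"scene",p,(215,395,35,245),2.8,f"pics/ovsc{t}.png")
    overlay(cv2.imread("pics/side0.png"),"side",p,(260,450,55,245),3,f"pics/ovsi{t}.png")
E
python3 ov.py a .5609 .0667 1.885 1.588
```

```text
(no output)
```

View pics/ovsca.png

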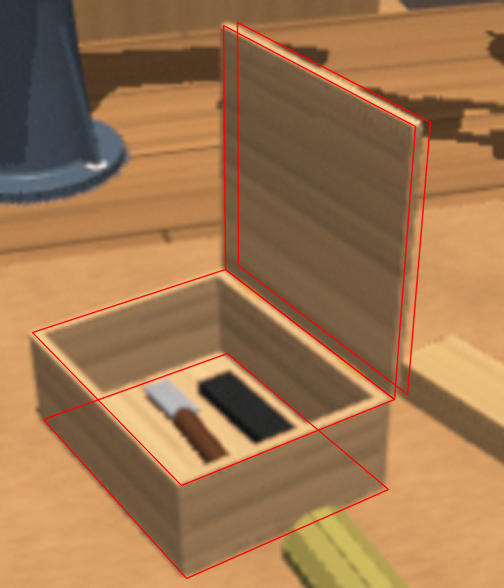

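View pics/ovsia.png

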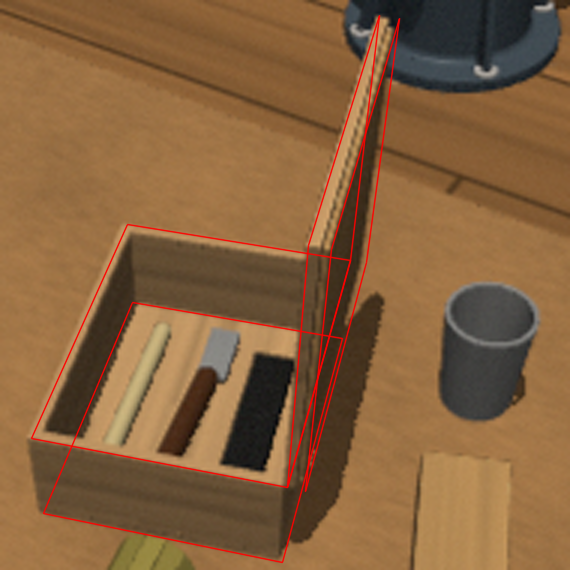

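```bash
cat > plan.py <<'E'
import numpy as np, json, os
from scipy.spatial.transform import Rotation as Ro
from geo import lidpt
P=np.array([.5609,.0667,1.885])
E_=np.array([np.cos(P[2]),np.sin(P[2]),0]); Z=np.array([0,0,1.]); CY=np.cross(Z,E_)
def W(p): return np.array([P[0],P[1],0])+p[0]*E_+p[1]*CY+p[2]*Z
def Rpsi(psi):
    z=np.sin(psi)*E_-np.cos(psi)*Z; y=np.cos(psi)*E_+np.sin(psi)*Z
    return np.column_stack([np.cross(y,z),y,z])
def load():
    if os.path.exists("cmd.json"):
        d=json.load(open("cmd.json")); return np.array(d["p"]),np.array(d["R"])
    R=Ro.from_euler("z",71.734-90,degrees=True).as_matrix()@np.diag([-1,1,-1.])
    return np.array([.196,.593,.223]),R
def rel(p,R,p1,R1):
    return np.r_[np.round(R.T@(p1-p),3),np.round(np.rad2deg(Ro.from_matrix(R.T@R1).as_rotvec()),1)]
def show(targets): # list of (p,R,opening)
    p,R=load()
    rows=[np.r_[rel(p,R,a,b),w] for a,b,w in targets]
    print("; ".join(" ".join(f"{v:g}" for v in r) for r in rows))
def commit(row):
    p,R=load(); r=[float(v) for v in row.split()]
    p1=p+R@np.array(r[:3]); R1=R@Ro.from_rotvec(np.deg2rad(r[3:6])).as_matrix()
    json.dump({"p":p1.tolist(),"R":R1.tolist()},open("cmd.json","w"))
def push(th,psi,w,r=.177,gap=0.,y=0.): # rear tip 'gap' behind outer face
    return W(lidpt(r,y,.012+gap,th))-w/2*Rpsi(psi)[:,1],Rpsi(psi)
def catch(th,psi,w,s=.022,y=0.):
    R=Rpsi(psi); return W(lidpt(.2,y,0,th))+w/2*R[:,1]+s*R[:,2],R
E
python3 - <<'E'
from plan import *
p0,R0=load(); print(p0,R0)
# target hover
th=1.588
tp=W([.085+.007,0,.36]);R=Rpsi(0)
print(tp)
N=11
out=[]
rv=Ro.from_matrix(R0.T@R).as_rotvec()
for i in range(1,9):
    f=max(0,(i-1)/N); p=p0+(tp-p0)*f; p[2]=min(.36,.223+.055*i)
    out.append((p,R0@Ro.from_rotvec(rv*f).as_matrix(),.087))
show(out)
E
```

```text
[0.196 0.593 0.223] [[-0.94961164  0.313429    0.        ]
 [ 0.313429    0.94961164  0.        ]
 [ 0.          0.         -1.        ]]
[0.53246655 0.15419594 0.36      ]
0 0 -0.055 0 0 0 0.087; -0.042 -0.028 -0.11 0 0 -3.3 0.087; -0.083 -0.057 -0.137 0 0 -6.6 0.087; -0.125 -0.085 -0.137 0 0 -9.9 0.087; -0.166 -0.113 -0.137 0 0 -13.2 0.087; -0.208 -0.141 -0.137 0 0 -16.5 0.087; -0.249 -0.17 -0.137 0 0 -19.8 0.087; -0.291 -0.198 -0.137 0 0 -23.1 0.087
```

>>> {"fn": "apply_moves", "kwargs": {
  "motion": "0 0 -0.055 0 0 0 0.087; -0.042 -0.028 -0.11 0 0 -3.3 0.087; -0.083 -0.057 -0.137 0 0 -6.6 0.087; -0.125 -0.085 -0.137 0 0 -9.9 0.087; -0.166 -0.113 -0.137 0 0 -13.2 0.087; -0.208 -0.141 -0.137 0 0 -16.5 0.087; -0.249 -0.17 -0.137 0 0 -19.8 0.087; -0.291 -0.198 -0.137 0 0 -23.1 0.087"
}}

```text
time_s: 1.85
position: [0.4109, 0.3129, 0.3598]
tcp_rot: [[-0.996, -0.086, 0.001], [-0.086, 0.996, 0.0], [-0.001, 0.0, -1.0]]
force: [0.6, 0.5, 0.6]
opening: 0.997
```

```bash
python3 - <<'E'
from plan import *
commit("-0.291 -0.198 -0.137 0 0 -23.1 0.087")
p0,R0=load(); print(p0)
tp=W([.085+.007,0,.36]);R=Rpsi(0)
rv=Ro.from_matrix(R0.T@R).as_rotvec()
show([(p0+(tp-p0)*f,R0@Ro.from_rotvec(rv*f).as_matrix(),.087) for f in (.25,.5,.75,1,1,1,1,1)])
E
```

```text
[0.41027804 0.31376906 0.36      ]
-0.027 -0.042 0 0 0 -3.3 0.087; -0.054 -0.085 0 0 0 -6.6 0.087; -0.081 -0.127 0 0 0 -9.9 0.087; -0.108 -0.169 0 0 0 -13.2 0.087; -0.108 -0.169 0 0 0 -13.2 0.087; -0.108 -0.169 0 0 0 -13.2 0.087; -0.108 -0.169 0 0 0 -13.2 0.087; -0.108 -0.169 0 0 0 -13.2 0.087
```

>>> {"fn": "apply_moves", "kwargs": {
  "motion": "-0.027 -0.042 0 0 0 -3.3 0.087; -0.054 -0.085 0 0 0 -6.6 0.087; -0.081 -0.127 0 0 0 -9.9 0.087; -0.108 -0.169 0 0 0 -13.2 0.087; -0.108 -0.169 0 0 0 -13.2 0.087; -0.108 -0.169 0 0 0 -13.2 0.087; -0.108 -0.169 0 0 0 -13.2 0.087; -0.108 -0.169 0 0 0 -13.2 0.087"
}}

```text
time_s: 2.85
position: [0.5313, 0.156, 0.3598]
tcp_rot: [[-0.95, -0.311, 0.0], [-0.311, 0.95, 0.0], [-0.0, 0.0, -1.0]]
force: [-0.7, 1.0, 0.3]
opening: 1.0
```

```bash
python3 - <<'E'
from plan import *
from rig import bot
from geo import *
commit("-0.108 -0.169 0 0 0 -13.2 0.087")
import cv2
p0,R0=load(); s=bot.read_state()
print(p0,s["position"],s["joint_positions"],s["force"])
for n in ["side","scene","wrist"]:
    im=np.ascontiguousarray(bot.capture(n)[:,:,::-1]); 
    cv2.imwrite(f"pics/{n}1.png",im if n=="wrist" else im[0:260,180:460])
    if n!="wrist": cv2.imwrite(f"pics/{n}1.png",cv2.resize(im[0:260,180:460],None,fx=2.2,fy=2.2))
E
```

```text
[0.53213538 0.15447125 0.36      ] [0.53131575 0.15599739 0.3597782 ] [ 4.79517088e+00  1.70208834e+01  8.15503680e+01  6.95191577e-03
  8.14180235e+01 -1.03336840e+02] [-0.66246144  1.04817872  0.33187823]
```

View pics/side1.png

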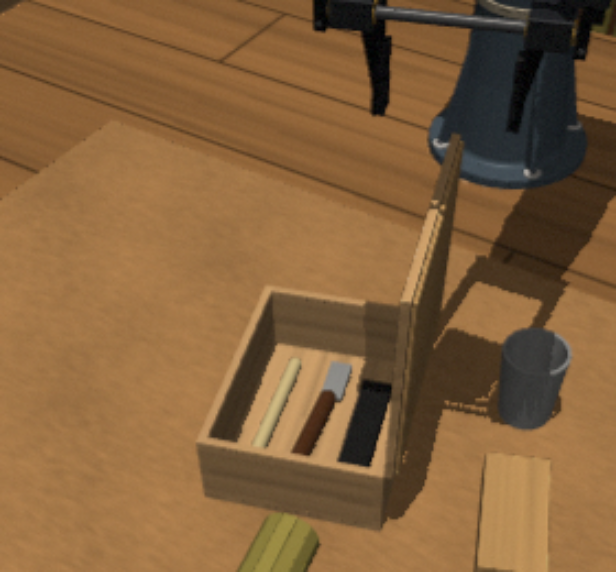

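View pics/wrist1.png

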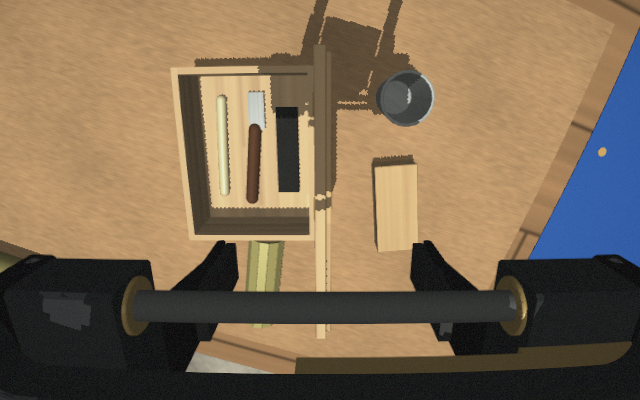

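View pics/scene1.png

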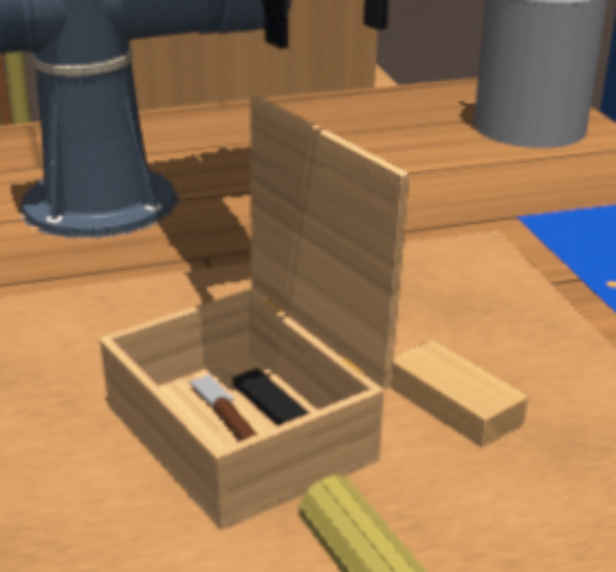

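```bash
python3 - <<'E'
from rig import bot
from geo import *
c=bot.get_calibration("wrist")
for p in ([.5609,.0667,1.885,1.588],):
    q=lambda *v:np.array(v)*.001
    print("rim",proj(c,T(p,[q(-85,-110,80),q(-85,110,80),q(85,110,80)])).round(1).tolist())
    print("lip in/out far, near",proj(c,T(p,[lidpt(.2,-.11,0,p[3]),lidpt(.2,-.11,.012,p[3]),lidpt(.2,.11,0,p[3]),lidpt(.2,.11,.012,p[3])])).round(1).tolist())
import cv2
im=cv2.imread("pics/wrist1.png")[20:360,150:450]
cv2.imwrite("pics/w1z.png",cv2.resize(im,None,fx=1.75,fy=1.75,interpolation=cv2.INTER_CUBIC))
E
```

```text
rim [[190.9, 239.7], [172.6, 66.9], [316.6, 65.3]]
lip in/out far, near [[317.2, 338.9], [332.1, 338.7], [316.1, 44.2], [335.1, 44.3]]
```

View pics/w1z.png

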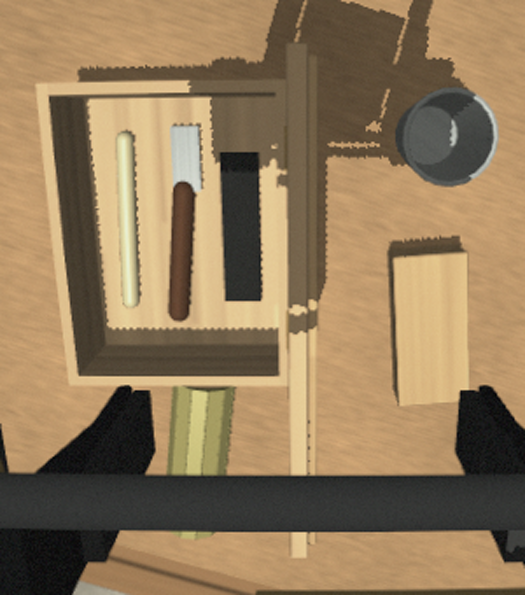

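```bash
python3 - <<'E'
from plan import *
from rig import bot
s=bot.read_state(); j=np.deg2rad(s["joint_positions"]);Rm=s["tcp_rot"]
rz=lambda a:Ro.from_euler("z",a).as_matrix(); ry=lambda a:Ro.from_euler("y",a).as_matrix()
A=rz(j[0])@ry(j[1]+j[2])@rz(j[3])@ry(j[4])@rz(j[5]); C=A.T@Rm; print(C.round(2))
# wrist geometry guess: rough check of j4,j5,j6 for tilt with assumed forearm pitch
for psi,th,j1,j23 in ((30,.9,-3,105),(60,0.,-18,115),(60,0.,-18,100),(60,0.,-22,125)):
    R=Rpsi(np.deg2rad(psi)); M=(rz(np.deg2rad(j1))@ry(np.deg2rad(j23))).T@R@C.T
    e=Ro.from_matrix(M).as_euler("ZYZ",degrees=True); print(psi,e, "TCP",catch(th,np.deg2rad(psi),.05)[0])
E
```

```text
[[ 0. -1. -0.]
 [ 1.  0. -0.]
 [ 0. -0.  1.]]
30 [  27.86511104   87.07404147 -115.45392486] TCP [0.56296184 0.06035525 0.23011282]
60 [  46.35214771  104.48125373 -130.77737274] TCP [ 0.5866902  -0.01266209  0.09065064]
60 [  50.34128318  114.48846873 -118.90148019] TCP [ 0.5866902  -0.01266209  0.09065064]
60 [  42.30662379   99.74326251 -140.45628279] TCP [ 0.5866902  -0.01266209  0.09065064]
```

>>> {"fn": "apply_moves", "kwargs": {
  "motion": "0 0 0.03 0 0 0 0.087; 0 0 0.06 0 0 0 0.087; 0 0 0.09 0 0 0 0.087; 0 0 0.103 0 0 0 0.087; 0 0 0.103 0 0 0 0.052; 0 0 0.103 0 0 0 0.052; 0 0 0.103 0 0 0 0.052; 0 0 0.103 0 0 0 0.052"
}}

```text
time_s: 4.0
position: [0.5324, 0.155, 0.2574]
tcp_rot: [[-0.951, -0.31, 0.002], [-0.31, 0.951, 0.0], [-0.002, -0.0, -1.0]]
force: [0.2, -0.4, -0.6]
opening: 0.646
```

```bash
python3 - <<'E'
from plan import *
from rig import bot
import cv2
commit("0 0 0.103 0 0 0 0.052")
p0,R0=load(); s=bot.read_state()
print(p0,s["position"],s["force"],s["opening"]*.087)
im=bot.capture("side")[:,:,::-1]
cv2.imwrite("pics/side2.png",cv2.resize(im[0:260,200:460],None,fx=2.2,fy=2.2))
im=bot.capture("wrist")[:,:,::-1]
cv2.imwrite("pics/wrist2.png",im)
# push plan
w=.052
print([ (round(t,2),np.round(push(t,(np.pi/2-t)*.67,w)[0],3).tolist()) for t in (1.588,1.4,1.25)])
E
```

```text
[0.53213538 0.15447125 0.257     ] [0.53239318 0.15500317 0.25736615] [ 0.20583353 -0.35196892 -0.60285739] 0.056163110223900053
[(1.59, [0.538, 0.137, 0.257]), (1.4, [0.548, 0.106, 0.253]), (1.25, [0.556, 0.081, 0.246])]
```

View pics/side2.png

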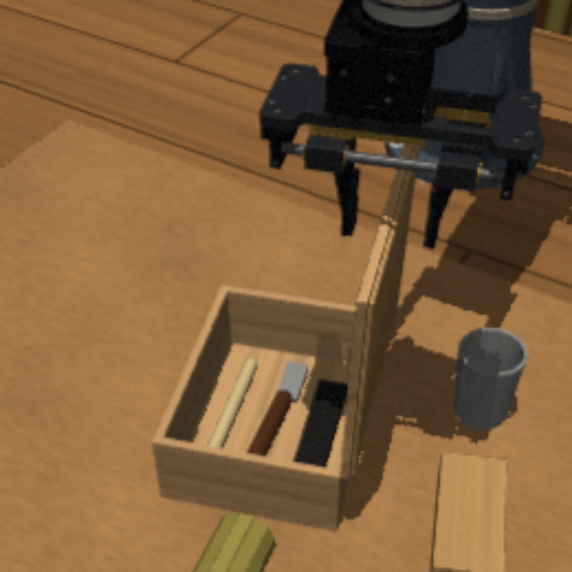

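View pics/wrist2.png

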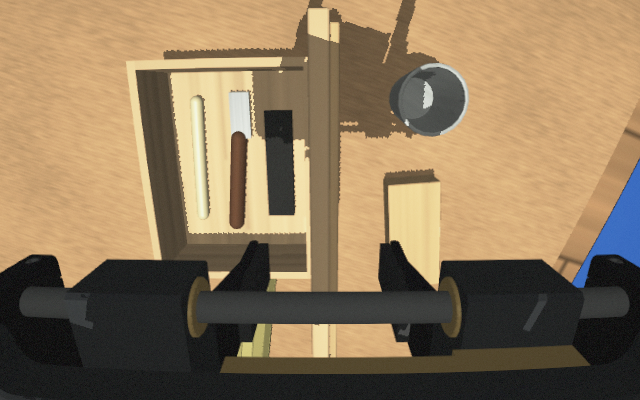

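```bash
python3 - <<'E'
from plan import *
w=.052
ths=[1.6,1.58,1.55,1.52,1.48,1.44,1.41,1.40]
show([(*push(t,(np.pi/2-t)*.67,w),w) for t in ths])
E
```

```text
-0 -0.016 -0 1.1 0 0 0.052; -0 -0.02 -0 0.4 0 0 0.052; -0 -0.025 0 -0.8 -0 0 0.052; -0 -0.03 0.001 -1.9 -0 0 0.052; -0 -0.037 0.001 -3.5 -0 0 0.052; -0 -0.044 0.002 -5 -0 0 0.052; -0 -0.05 0.003 -6.2 -0 0 0.052; -0 -0.051 0.004 -6.6 -0 0 0.052
```

>>> {"fn": "apply_moves", "kwargs": {
  "motion": "0 -0.014 0 0 0 0 0.052; 0 -0.02 0 0 0 0 0.052; 0 -0.025 0 -0.8 0 0 0.052; 0 -0.03 0.001 -1.9 0 0 0.052; 0 -0.037 0.001 -3.5 0 0 0.052; 0 -0.044 0.002 -5 0 0 0.052; 0 -0.05 0.003 -6.2 0 0 0.052; 0 -0.051 0.004 -6.6 0 0 0.052"
}}

```text
time_s: 5.1
position: [0.5482, 0.1055, 0.2524]
tcp_rot: [[-0.951, -0.306, -0.036], [-0.308, 0.945, 0.11], [0.0, 0.115, -0.993]]
force: [0.0, -0.4, 0.8]
opening: 0.597
```

```bash
python3 - <<'E'
from plan import *
from rig import bot
import cv2
commit("0 -0.051 0.004 -6.6 0 0 0.052")
p0,R0=load(); s=bot.read_state()
print(p0,s["position"],s["force"],s["opening"]*.087)
im=bot.capture("side")[:,:,::-1]
cv2.imwrite("pics/side3.png",cv2.resize(im[0:260,200:460],None,fx=2.2,fy=2.2))
w=.052
ths=[1.36,1.32,1.28,1.25,1.23,1.23,1.23,1.23]
show([(*push(t,(np.pi/2-t)*.67,w),w) for t in ths])
E
```

```text
[0.54792403 0.10597673 0.253     ] [0.54816863 0.10552115 0.25236235] [ 7.45401341e-05 -3.50638434e-01  8.09714876e-01] 0.05197870130133274
-0 -0.007 0 -1.5 -0 0 0.052; -0 -0.015 0.001 -3 -0 0 0.052; -0 -0.022 0.003 -4.6 -0 0 0.052; -0 -0.027 0.004 -5.7 -0 0 0.052; -0 -0.03 0.005 -6.5 -0 0 0.052; -0 -0.03 0.005 -6.5 -0 0 0.052; -0 -0.03 0.005 -6.5 -0 0 0.052; -0 -0.03 0.005 -6.5 -0 0 0.052
```

View pics/side3.png

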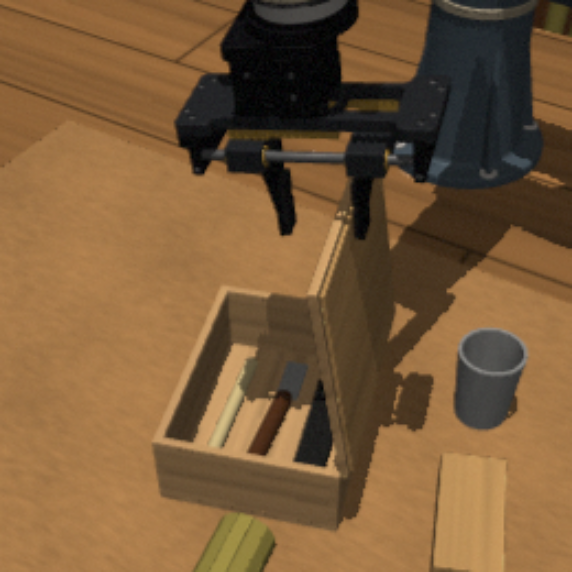

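The rear fingertip is pushing the lid, which leans at about 1.40 rad with the front finger waiting ahead of it. Next I push past balance and let it fall onto the front finger.

>>> {"fn": "apply_moves", "kwargs": {
  "motion": "0 -0.007 0 -1.5 0 0 0.052; 0 -0.015 0.001 -3 0 0 0.052; 0 -0.022 0.003 -4.6 0 0 0.052; 0 -0.027 0.004 -5.7 0 0 0.052; 0 -0.03 0.005 -6.5 0 0 0.052; 0 -0.03 0.005 -6.5 0 0 0.052; 0 -0.03 0.005 -6.5 0 0 0.052; 0 -0.03 0.005 -6.5 0 0 0.052"
}}

```text
time_s: 6.15
position: [0.5567, 0.0791, 0.2443]
tcp_rot: [[-0.951, -0.302, -0.07], [-0.31, 0.926, 0.215], [-0.0, 0.227, -0.974]]
force: [-0.4, -0.5, 0.2]
opening: 0.594
```

```bash
python3 - <<'E'
from plan import *
from rig import bot
import cv2
commit("0 -0.03 0.005 -6.5 0 0 0.052")
p0,R0=load(); s=bot.read_state()
print(p0,s["position"],s["force"],s["opening"]*.087)
im=bot.capture("side")[:,:,::-1]
cv2.imwrite("pics/side4.png",cv2.resize(im[0:260,200:460],None,fx=2.2,fy=2.2))
w=.052
for t in (1.15,1.1,1.05,1.0,.95): print(t,catch(t,(np.pi/2-1.23)*.67,w)[0]-p0)
E
```

```text
[0.556972   0.07818605 0.24458502] [0.55672145 0.07906767 0.24429183] [-0.36060374 -0.50542559  0.18854747] 0.051635703553888614
1.15 [-0.00645871  0.02047611  0.002424  ]
1.1 [-0.00367046  0.01189605 -0.00188732]
1.05 [-0.00095228  0.00353164 -0.00664415]
1.0 [ 0.00168901 -0.00459621 -0.01183459]
0.95 [ 0.00424684 -0.01246719 -0.01744569]
```

View pics/side4.png

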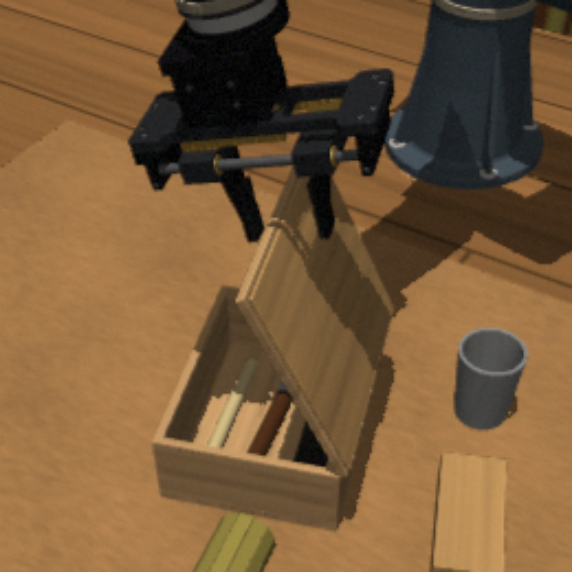

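```bash
python3 - <<'E'
from plan import *
from rig import bot
import cv2
from ov import overlay
s=bot.read_state(); print(s["position"],s["force"],s["time_s"])
a=np.ascontiguousarray(bot.capture("side")[:,:,::-1]); b=np.ascontiguousarray(bot.capture("scene")[:,:,::-1])
s=bot.read_state(); print(s["position"],s["force"],s["time_s"])
overlay(a,"side",[*P,1.05],(230,420,60,250),3,"pics/o5a.png")
cv2.imwrite("pics/o5r.png",cv2.resize(a[60:250,230:420],None,fx=3,fy=3))
overlay(b,"scene",[*P,1.05],(215,395,35,245),2.8,"pics/o5b.png")
E
```

```text
[0.55674679 0.07904724 0.24430133] [ 0.12878058 -0.25220335 -0.07300514] 6.2
[0.55674706 0.07898702 0.24426403] [-0.95544522  1.15823378 -0.53385474] 6.3
```

View pics/o5a.png

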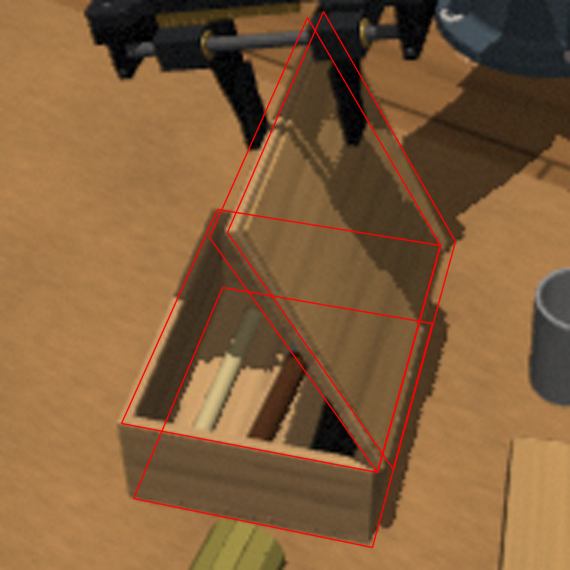

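View pics/o5b.png

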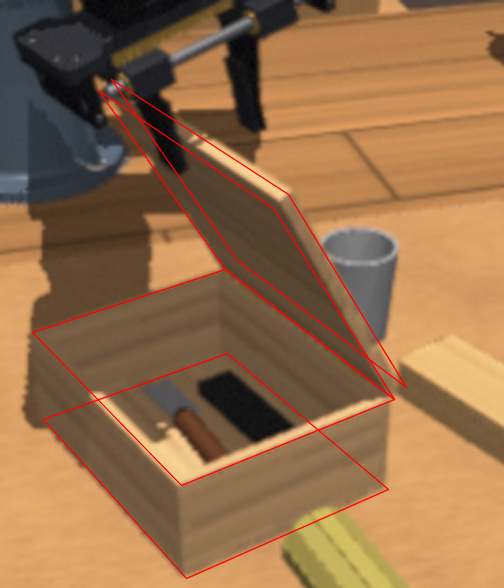

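```bash
cat >> plan.py <<'E'
def psic(t): return np.deg2rad(13.1+46.9*(1.06-t)/1.06)
E
python3 - <<'E'
from plan import *
w=.052
ths=[1.06]*3+[1.05,1.02,.98,.94,.9]
show([(*catch(t,psic(t),w),w) for t in ths])
E
```

```text
-0 0.004 0.007 0 -0 0 0.052; -0 0.004 0.007 0 -0 0 0.052; -0 0.004 0.007 0 -0 0 0.052; -0 0.002 0.007 -0.4 -0 0 0.052; -0 -0.003 0.008 -1.8 -0 0 0.052; -0 -0.01 0.01 -3.5 -0 0 0.052; -0 -0.017 0.012 -5.3 -0 0 0.052; -0 -0.023 0.015 -7.1 -0 0 0.052
```

>>> {"fn": "apply_moves", "kwargs": {
  "motion": "0 0 0.003 0 0 0 0.052; 0 0 0.005 0 0 0 0.052; 0 0 0.007 0 0 0 0.052; 0 0 0.007 -0.4 0 0 0.052; 0 -0.003 0.008 -1.8 0 0 0.052; 0 -0.01 0.01 -3.5 0 0 0.052; 0 -0.017 0.012 -5.3 0 0 0.052; 0 -0.023 0.015 -7.1 0 0 0.052"
}}

```text
time_s: 7.3
position: [0.5631, 0.0597, 0.2239]
tcp_rot: [[-0.951, -0.29, -0.107], [-0.309, 0.892, 0.33], [-0.0, 0.347, -0.938]]
force: [0.0, 0.0, 0.5]
opening: 0.599
```

```bash
python3 - <<'E'
from plan import *
from rig import bot
import cv2
from ov import overlay
commit("0 -0.023 0.015 -7.1 0 0 0.052")
s=bot.read_state(); print(load()[0],s["position"],s["force"],s["time_s"],s["joint_positions"])
a=np.ascontiguousarray(bot.capture("side")[:,:,::-1]); b=np.ascontiguousarray(bot.capture("scene")[:,:,::-1])
s=bot.read_state(); print(s["position"],s["force"],s["time_s"])
overlay(a,"side",[*P,.9],(230,420,60,250),3,"pics/o6a.png")
overlay(b,"scene",[*P,.9],(215,395,35,245),2.8,"pics/o6b.png")
w=.052
ths=[.87,.83,.79,.75,.71,.67,.63,.6]
show([(*catch(t,psic(t),w),w) for t in ths])
E
```

```text
[0.56285457 0.06011786 0.2247624 ] [0.56308694 0.05966817 0.22389006] [0.00517554 0.01691698 0.49138784] 7.3 [ -14.66369421   29.23824006   87.26752057   17.5721978    75.45925769
 -128.88912549]
[0.56325129 0.05885454 0.22316222] [ 0.60721446 -0.59236816 -0.38368125] 7.4
-0 -0.006 0.001 -1.3 -0 0 0.052; -0 -0.012 0.003 -3.1 -0 0 0.052; -0 -0.019 0.005 -4.8 -0 0 0.052; -0 -0.026 0.008 -6.6 -0 0 0.052; -0 -0.032 0.011 -8.4 -0 0 0.052; -0 -0.039 0.014 -10.2 -0 0 0.052; -0 -0.045 0.017 -11.9 -0 0 0.052; -0 -0.049 0.02 -13.3 -0 0 0.052
```

View pics/o6a.png

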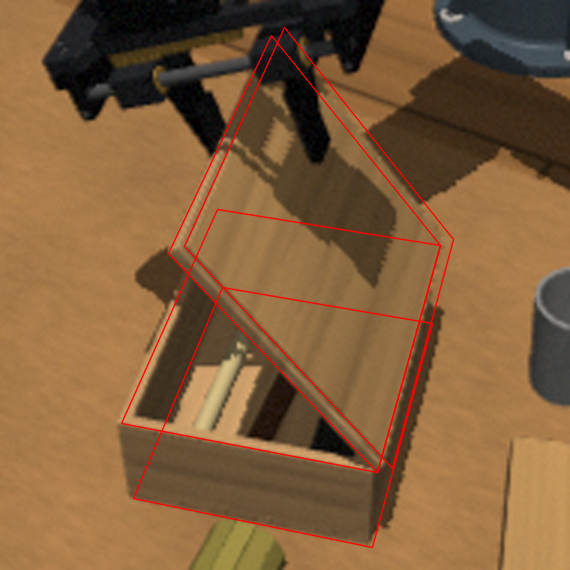

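View pics/o6b.png

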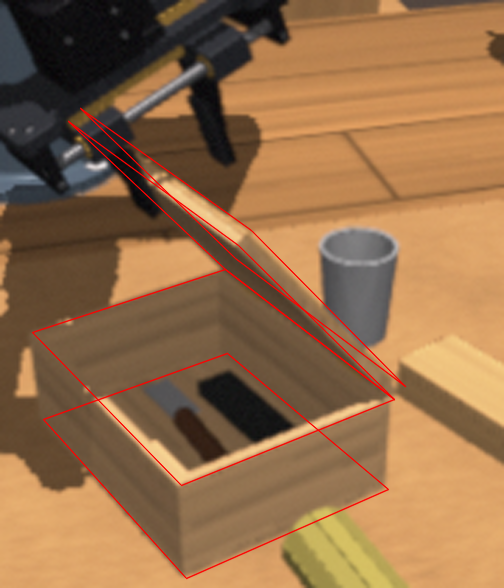

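```bash
cat > kin.py <<'E'
from plan import *
from scipy.optimize import least_squares
rz=lambda a:Ro.from_euler("z",a).as_matrix(); ry=lambda a:Ro.from_euler("y",a).as_matrix()
C=np.array([[0,-1,0],[1,0,0],[0,0,1.]])
def fk(q,k):
    d1,a2,a3,off,d6=k; q=np.deg2rad(q)
    R3=rz(q[0])@ry(q[1]+q[2]); R=R3@rz(q[3])@ry(q[4])@rz(q[5])@C
    p=np.array([0,0,d1])+rz(q[0])@np.array([a2*np.sin(q[1]),off,a2*np.cos(q[1])])+R3[:,2]*a3+R[:,2]*d6
    return p,R
D=[([61.506,30.280,82.156,0,67.688,-10.226],[.19553,.59286,.22156]),([4.795,17.021,81.550,0,81.418,-103.337],[.53132,.15600,.35978]),([-14.664,29.238,87.268,17.572,75.459,-128.889],[.56309,.05967,.22389])]
f=least_squares(lambda k:np.ravel([fk(q,k)[0]-p for q,p in D]),[.2,.4675,.41,.111,.306])
K=f.x
LO=[-176.69,-43.24,12.49,-82,0,-163.58];HI=[176.69,126.21,139.97,262,151.66,163.58]
def ik(p,R,q0):
    g=lambda q:(lambda a:np.r_[(a[0]-p)*5,(a[1]-R).ravel()])(fk(q,K))
    r=least_squares(g,np.clip(q0,np.array(LO)+.1,np.array(HI)-.1),bounds=(LO,HI),x_scale=10); return r.x,np.linalg.norm(r.fun)
E
python3 - <<'E'
from kin import *
print(K,f.fun.round(4)); print(fk(*[D[2][0],K])[1].round(3))
q=np.array(D[2][0])
for t in (.9,.7,.5,.3,.15,0): 
    p,R=catch(t,psic(t),.052); q,e=ik(p,R,q); print(t,np.rad2deg(psic(t)).round(1),p.round(3),q.round(1),round(e,4))
E
```

```text
[0.30374231 0.45890223 0.41187623 0.10962816 0.31966767] [-0.0002 -0.0032  0.0016 -0.0007 -0.0015  0.0017  0.0039  0.0019 -0.0033]
[[-0.951 -0.29  -0.107]
 [-0.309  0.892  0.33 ]
 [-0.     0.347 -0.938]]
0.9 20.2 [0.563 0.06  0.225] [ -14.9   28.5   87.7   17.4   75.7 -129. ] 0.0
0.7 29.0 [0.572 0.034 0.202] [ -20.4   34.5   84.5   22.7   80.7 -136.1] 0.0
0.5 37.9 [0.578 0.013 0.174] [ -24.7   41.6   80.7   26.9   86.  -141.5] 0.0
0.3 46.7 [ 0.583 -0.002  0.143] [ -27.9   49.5   76.2   30.4   91.5 -145.6] 0.0
0.15 53.4 [ 0.585 -0.009  0.118] [ -29.7   55.6   72.5   32.9   95.6 -147.9] 0.0
0 60.0 [ 0.587 -0.012  0.092] [ -31.    62.    68.6   35.2   99.9 -149.6] 0.0
```

The fitted kinematics puts the whole lowering path in range. In the overlay the lid sits at about 0.90 rad on the front finger, so I continue.

>>> {"fn": "apply_moves", "kwargs": {
  "motion": "0 -0.006 0.001 -1.3 0 0 0.052; 0 -0.012 0.003 -3.1 0 0 0.052; 0 -0.019 0.005 -4.8 0 0 0.052; 0 -0.026 0.008 -6.6 0 0 0.052; 0 -0.032 0.011 -8.4 0 0 0.052; 0 -0.039 0.014 -10.2 0 0 0.052; 0 -0.045 0.017 -11.9 0 0 0.052; 0 -0.049 0.02 -13.3 0 0 0.052"
}}

```text
time_s: 8.4
position: [0.575, 0.0229, 0.1881]
tcp_rot: [[-0.951, -0.258, -0.171], [-0.309, 0.792, 0.526], [0.0, 0.553, -0.833]]
force: [0.3, -0.9, -1.1]
opening: 0.598
```

```bash
python3 - <<'E'
from plan import *
commit("0 -0.049 0.02 -13.3 0 0 0.052")
w=.052
ths=[.57,.53,.49,.45,.41,.37,.33,.3]
show([(*catch(t,psic(t),w),w) for t in ths])
from rig import bot
import cv2
a=bot.capture("side")[60:250,230:420,::-1]; cv2.imwrite("pics/s7.png",cv2.resize(a,None,fx=3,fy=3))
E
```

```text
-0 -0.005 0.002 -1.3 -0 0 0.052; -0 -0.012 0.004 -3 -0 0 0.052; -0 -0.018 0.007 -4.8 -0 0 0.052; -0 -0.025 0.01 -6.6 -0 0 0.052; -0 -0.031 0.013 -8.4 -0 0 0.052; -0 -0.037 0.017 -10.1 -0 0 0.052; -0 -0.043 0.021 -11.9 -0 0 0.052; -0 -0.047 0.024 -13.2 -0 0 0.052
```

View pics/s7.png

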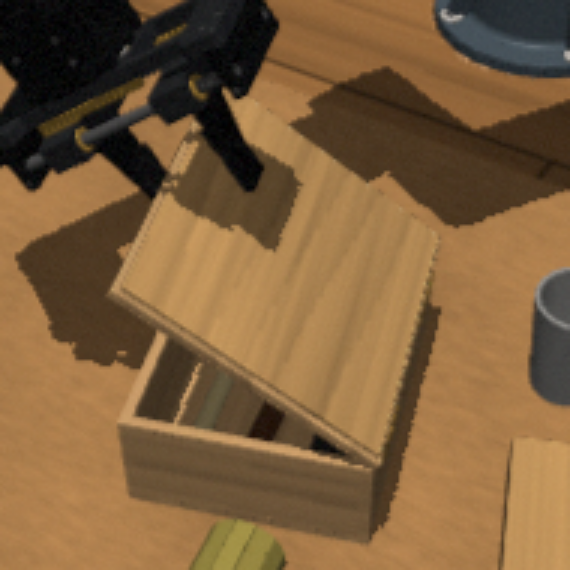

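The front finger carries the lip and the rear finger stays above the lid without touching it. I keep lowering.

>>> {"fn": "apply_moves", "kwargs": {
  "motion": "0 -0.005 0.002 -1.3 0 0 0.052; 0 -0.012 0.004 -3 0 0 0.052; 0 -0.018 0.007 -4.8 0 0 0.052; 0 -0.025 0.01 -6.6 0 0 0.052; 0 -0.031 0.013 -8.4 0 0 0.052; 0 -0.037 0.017 -10.1 0 0 0.052; 0 -0.043 0.021 -11.9 0 0 0.052; 0 -0.047 0.024 -13.2 0 0 0.052"
}}

```text
time_s: 9.45
position: [0.583, -0.0017, 0.1419]
tcp_rot: [[-0.951, -0.212, -0.225], [-0.309, 0.651, 0.693], [0.0, 0.729, -0.685]]
force: [-0.4, -1.0, -0.2]
opening: 0.599
```

```bash
python3 - <<'E'
from plan import *
commit("0 -0.047 0.024 -13.2 0 0 0.052")
w=.052
ths=[.28,.25,.22,.19,.16,.13,.11,.1]
show([(*catch(t,psic(t),w),w) for t in ths])
from rig import bot
import cv2
from ov import overlay
s=bot.read_state(); print(load()[0],s["position"],s["force"],s["joint_positions"])
a=np.ascontiguousarray(bot.capture("side")[:,:,::-1]);b=np.ascontiguousarray(bot.capture("scene")[:,:,::-1])
overlay(a,"side",[*P,.3],(200,420,60,250),3,"pics/o8a.png")
overlay(b,"scene",[*P,.3],(175,395,35,245),2.8,"pics/o8b.png")
E
```

```text
-0 -0.004 0.001 -0.9 -0 0 0.052; -0 -0.008 0.003 -2.2 -0 0 0.052; -0 -0.013 0.006 -3.6 -0 0 0.052; -0 -0.018 0.008 -4.9 -0 0 0.052; -0 -0.022 0.011 -6.2 -0 0 0.052; -0 -0.027 0.014 -7.5 -0 0 0.052; -0 -0.03 0.016 -8.4 -0 0 0.052; -0 -0.031 0.017 -8.9 -0 0 0.052
[ 0.58298551 -0.00171393  0.14311863] [ 0.58297601 -0.00169266  0.14194857] [-0.42118829 -0.95675069 -0.20936949] [ -27.43971256   46.94075202   79.52071324   30.74354703   90.62085734
 -145.642353  ]
```

View pics/o8a.png

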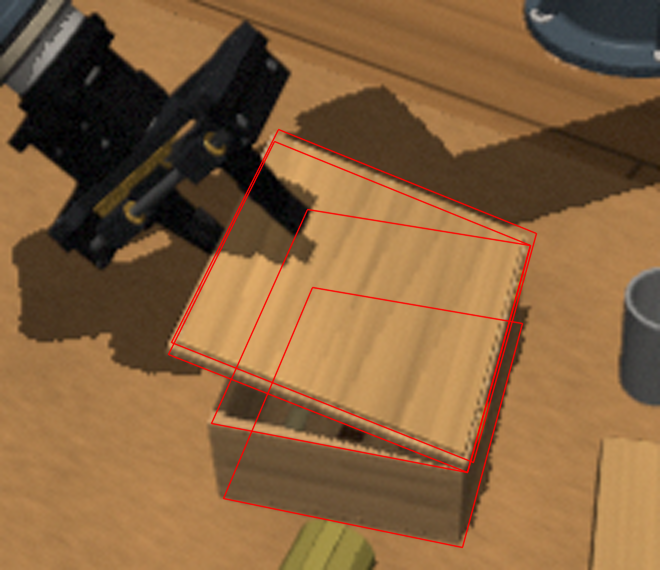

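View pics/o8b.png

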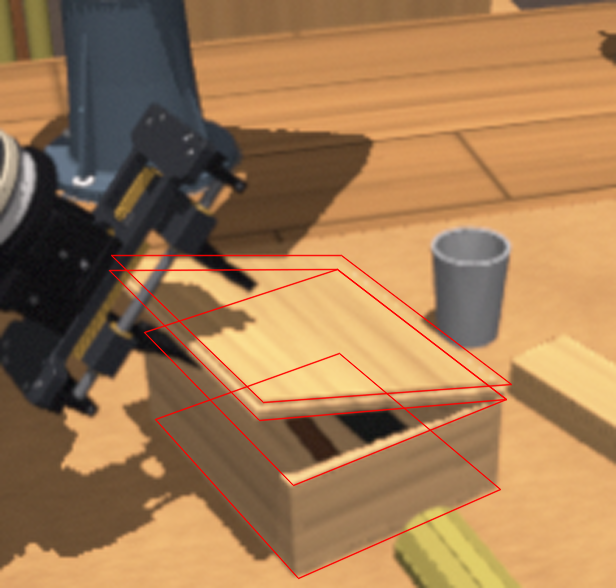

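>>> {"fn": "apply_moves", "kwargs": {
  "motion": "0 -0.004 0.001 -0.9 0 0 0.052; 0 -0.008 0.003 -2.2 0 0 0.052; 0 -0.013 0.006 -3.6 0 0 0.052; 0 -0.018 0.008 -4.9 0 0 0.052; 0 -0.022 0.011 -6.2 0 0 0.052; 0 -0.027 0.014 -7.5 0 0 0.052; 0 -0.03 0.016 -8.4 0 0 0.052; 0 -0.031 0.017 -8.9 0 0 0.052"
}}

```text
time_s: 10.55
position: [0.5857, -0.01, 0.108]
tcp_rot: [[-0.951, -0.175, -0.255], [-0.309, 0.537, 0.785], [0.0, 0.825, -0.565]]
force: [0.8, -2.7, -0.4]
opening: 0.599
```

```bash
python3 - <<'E'
from plan import *
commit("0 -0.031 0.017 -8.9 0 0 0.052")
w=.052
for ths in ([.09,.08,.07,.06,.05,.04,.035,.03],[.026,.021,.016,.011,.006,.001,-.004,-.008]):
    show([(*catch(t,psic(t),w),w) for t in ths])
from rig import bot
import cv2
from ov import overlay
s=bot.read_state(); print(load()[0],s["position"],s["force"],s["joint_positions"])
a=np.ascontiguousarray(bot.capture("side")[:,:,::-1]);b=np.ascontiguousarray(bot.capture("scene")[:,:,::-1])
overlay(a,"side",[*P,.1],(200,420,60,250),3,"pics/o9a.png")
overlay(b,"scene",[*P,.1],(175,395,35,245),2.8,"pics/o9b.png")
E
```

```text
-0 -0.002 0 -0.4 -0 0 0.052; -0 -0.003 0.001 -0.9 -0 0 0.052; -0 -0.005 0.002 -1.3 -0 0 0.052; -0 -0.006 0.003 -1.7 -0 0 0.052; -0 -0.008 0.004 -2.2 -0 0 0.052; -0 -0.01 0.004 -2.6 -0 0 0.052; -0 -0.01 0.005 -2.9 -0 0 0.052; -0 -0.011 0.005 -3.1 -0 0 0.052
-0 -0.012 0.006 -3.2 -0 0 0.052; -0 -0.012 0.006 -3.5 -0 0 0.052; -0 -0.013 0.007 -3.7 -0 0 0.052; -0 -0.014 0.007 -3.9 -0 0 0.052; -0 -0.015 0.007 -4.1 -0 0 0.052; -0 -0.015 0.008 -4.4 -0 0 0.052; -0 -0.016 0.008 -4.6 -0 0 0.052; -0 -0.017 0.009 -4.8 -0 0 0.052
[ 0.58573714 -0.0101655   0.10889876] [ 0.5857479  -0.01000779  0.10795917] [ 0.83507393 -2.73335826 -0.36595335] [ -29.6257013    53.90578272   76.33765938   33.97956606   95.77851488
 -148.8694263 ]
```

View pics/o9a.png

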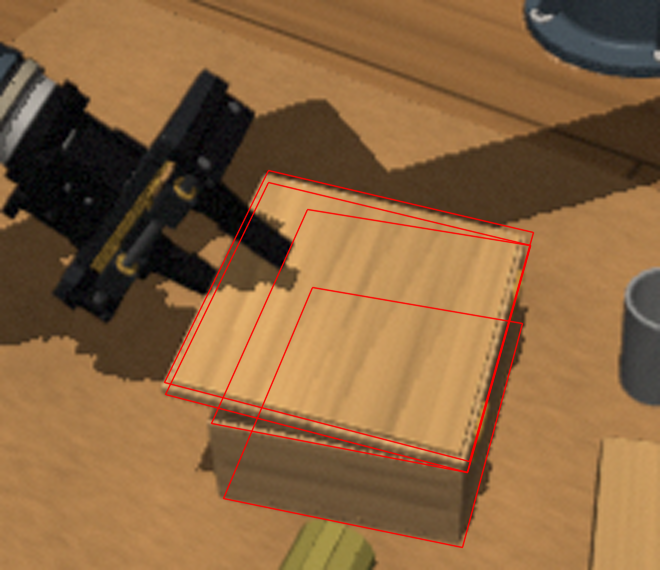

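View pics/o9b.png

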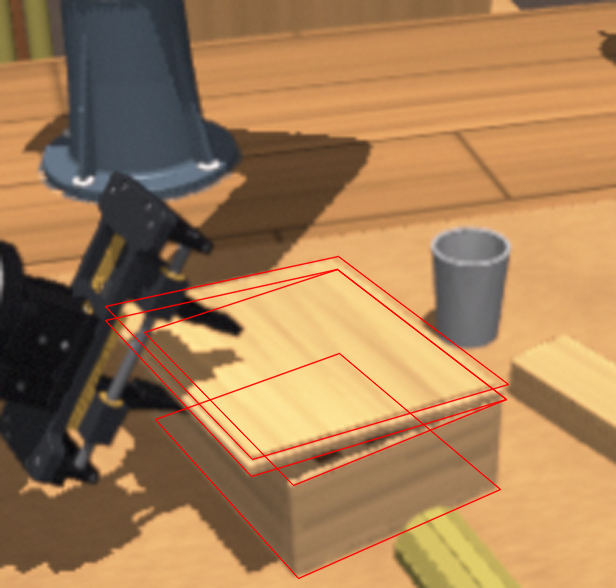

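>>> {"fn": "apply_moves", "kwargs": {
  "motion": "0 -0.002 0 -0.4 0 0 0.052; 0 -0.003 0.001 -0.9 0 0 0.052; 0 -0.005 0.002 -1.3 0 0 0.052; 0 -0.006 0.003 -1.7 0 0 0.052; 0 -0.008 0.004 -2.2 0 0 0.052; 0 -0.01 0.004 -2.6 0 0 0.052; 0 -0.01 0.005 -2.9 0 0 0.052; 0 -0.011 0.005 -3.1 0 0 0.052"
}}

```text
time_s: 11.65
position: [0.5861, -0.0115, 0.0966]
tcp_rot: [[-0.951, -0.161, -0.265], [-0.31, 0.493, 0.813], [0.0, 0.855, -0.519]]
force: [0.2, -0.2, -1.0]
opening: 0.596
```

```bash
python3 - <<'E'
from plan import *
commit("0 -0.011 0.005 -3.1 0 0 0.052")
w=.052
p,R=load()
# keep orientation, pure vertical lowering 1.5mm/row
show([(p-np.array([0,0,.0016*i]),R,w) for i in range(1,9)])
print(R.T@np.array([0,0,-1]), R.T@E_)
from rig import bot
import cv2
from ov import overlay
s=bot.read_state(); print(load()[0],s["position"],s["force"],s["joint_positions"])
a=np.ascontiguousarray(bot.capture("side")[:,:,::-1]);b=np.ascontiguousarray(bot.capture("scene")[:,:,::-1])
cv2.imwrite("pics/o10a.png",cv2.resize(a[100:260,220:400],None,fx=4,fy=4,interpolation=cv2.INTER_CUBIC))
cv2.imwrite("pics/o10b.png",cv2.resize(b[100:245,195:375],None,fx=4,fy=4,interpolation=cv2.INTER_CUBIC))
E
```

```text
0 -0.001 0.001 0 0 0 0.052; 0 -0.003 0.002 0 0 0 0.052; 0 -0.004 0.002 0 0 0 0.052; 0 -0.005 0.003 0 0 0 0.052; 0 -0.007 0.004 0 0 0 0.052; 0 -0.008 0.005 0 0 0 0.052; 0 -0.01 0.006 0 0 0 0.052; 0 -0.011 0.007 0 0 0 0.052
[ 0.         -0.85445883  0.51951911] [-5.49004072e-04  5.19519034e-01  8.54458701e-01]
[ 0.58638387 -0.01215194  0.09699768] [ 0.58612848 -0.011456    0.09657923] [ 0.23887484 -0.22920044 -1.01254536] [ -30.19704528   56.34391861   75.16194984   35.06396495   97.69015775
 -149.77628381]
```

View pics/o10a.png

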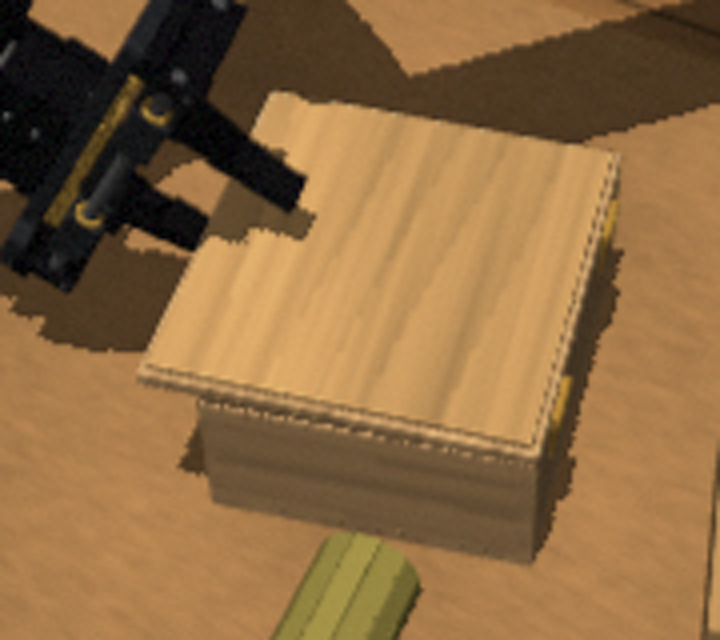

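View pics/o10b.png

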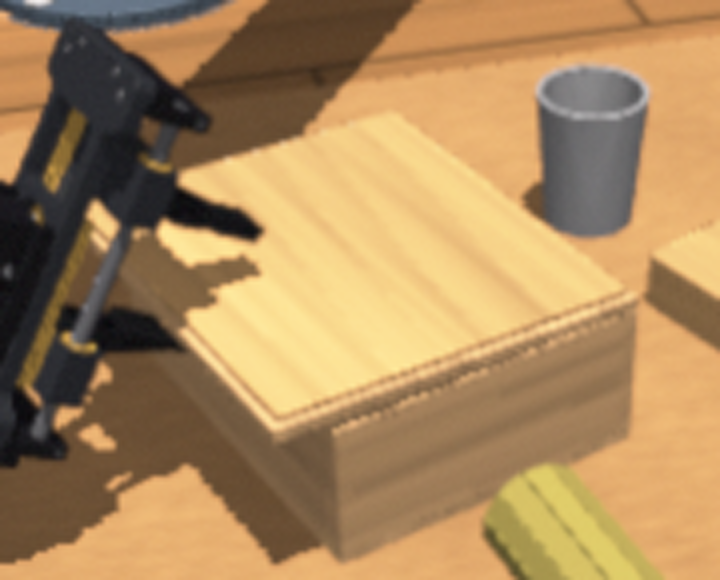

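>>> {"fn": "apply_moves", "kwargs": {
  "motion": "0 -0.001 0.0005 0 0 0 0.052; 0 -0.002 0.001 0 0 0 0.052; 0 -0.003 0.0015 0 0 0 0.052; 0 -0.0035 0.002 0 0 0 0.052; 0 -0.0045 0.0025 0 0 0 0.052; 0 -0.005 0.003 0 0 0 0.052; 0 -0.006 0.0035 0 0 0 0.052; 0 -0.007 0.004 0 0 0 0.052"
}}

```text
time_s: 12.75
position: [0.5864, -0.0118, 0.0887]
tcp_rot: [[-0.951, -0.161, -0.264], [-0.31, 0.494, 0.813], [-0.0, 0.855, -0.519]]
force: [-0.0, 0.3, 0.5]
opening: 0.596
```

```bash
python3 - <<'E'
from plan import *
commit("0 -0.007 0.004 0 0 0 0.052")
from rig import bot
import cv2
from ov import overlay
s=bot.read_state(); print(load()[0],s["position"],s["force"])
a=np.ascontiguousarray(bot.capture("side")[:,:,::-1]);b=np.ascontiguousarray(bot.capture("scene")[:,:,::-1])
cv2.imwrite("pics/o11a.png",cv2.resize(a[100:260,220:400],None,fx=4,fy=4,interpolation=cv2.INTER_CUBIC))
cv2.imwrite("pics/o11b.png",cv2.resize(b[100:245,195:375],None,fx=4,fy=4,interpolation=cv2.INTER_CUBIC))
E
```

```text
[ 0.58645161 -0.01235999  0.08893839] [ 0.58638956 -0.01182971  0.08866168] [-0.03121463  0.34015719  0.47696012]
```

View pics/o11a.png

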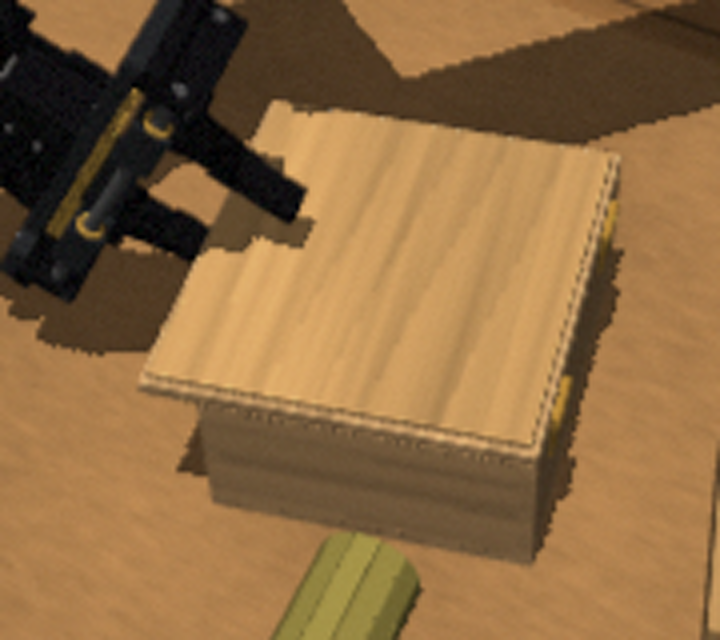

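View pics/o11b.png

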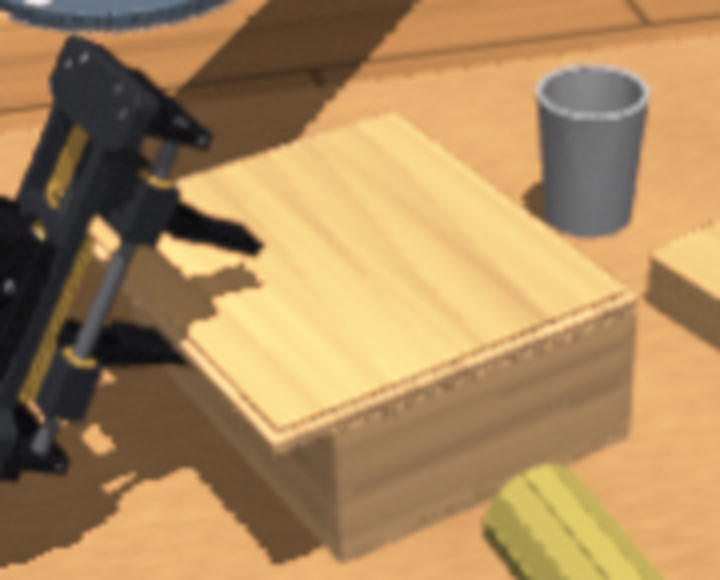

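>>> {"fn": "apply_moves", "kwargs": {
  "motion": "0 -0.0005 0.0005 0 0 0 0.052; 0 -0.001 0.0005 0 0 0 0.052; 0 -0.0015 0.001 0 0 0 0.052; 0 -0.002 0.001 0 0 0 0.052; 0 -0.0025 0.0015 0 0 0 0.052; 0 -0.003 0.002 0 0 0 0.052; 0 -0.004 0.0025 0 0 0 0.052; 0 -0.005 0.003 0 0 0 0.052"
}}

```text
time_s: 13.85
position: [0.5863, -0.0119, 0.0826]
tcp_rot: [[-0.951, -0.161, -0.265], [-0.31, 0.494, 0.812], [-0.0, 0.854, -0.52]]
force: [-0.0, -0.2, 0.2]
opening: 0.599
```

```bash
python3 - <<'E'
from plan import *
commit("0 -0.005 0.003 0 0 0 0.052")
from rig import bot
import cv2
from ov import overlay
s=bot.read_state(); print(load()[0],s["position"],s["force"])
a=np.ascontiguousarray(bot.capture("side")[:,:,::-1]);b=np.ascontiguousarray(bot.capture("scene")[:,:,::-1])
for n in "ab":
    pass
cv2.imwrite("pics/o12a.png",cv2.resize(a[100:260,220:400],None,fx=4,fy=4,interpolation=cv2.INTER_CUBIC))
cv2.imwrite("pics/o12b.png",cv2.resize(b[100:245,195:375],None,fx=4,fy=4,interpolation=cv2.INTER_CUBIC))
# lip row change 11->12
import numpy as np
for c,bx in (("a",(130,215,340,420)),("b",(260,340,390,470))):
    i=cv2.imread(f"pics/o11{c}.png",0)[bx[2]:bx[3],bx[0]:bx[1]].astype(np.float32);j=cv2.imread(f"pics/o12{c}.png",0)[bx[2]:bx[3],bx[0]:bx[1]].astype(np.float32)
    print(c,cv2.phaseCorrelate(i,j))
E
```

```text
[ 0.5864622  -0.01239253  0.08310754] [ 0.58631713 -0.01189219  0.08258574] [-0.00510704 -0.22081126  0.21092083]
a ((0.05029675557907609, 0.0316091082095582), 0.8503354214297401)
b ((-0.002352583768505667, -0.04397415954782247), 0.952091326713562)
```

View pics/o12a.png

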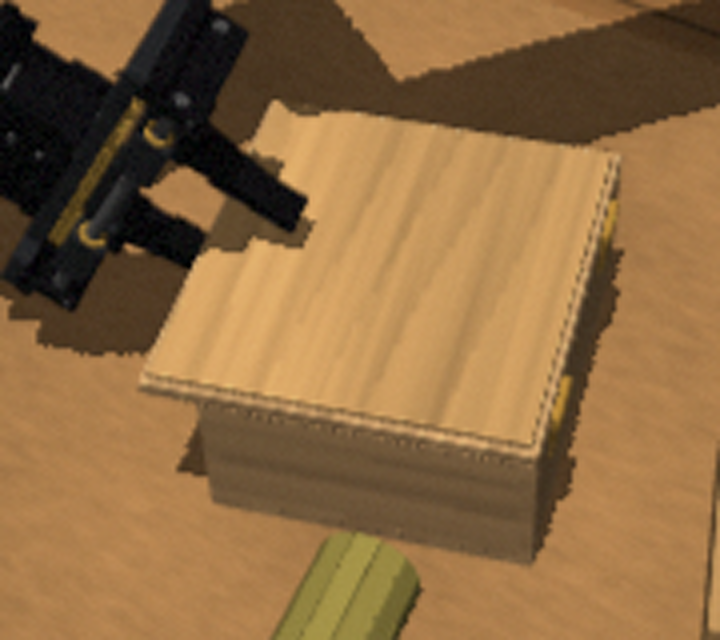

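View pics/o12b.png

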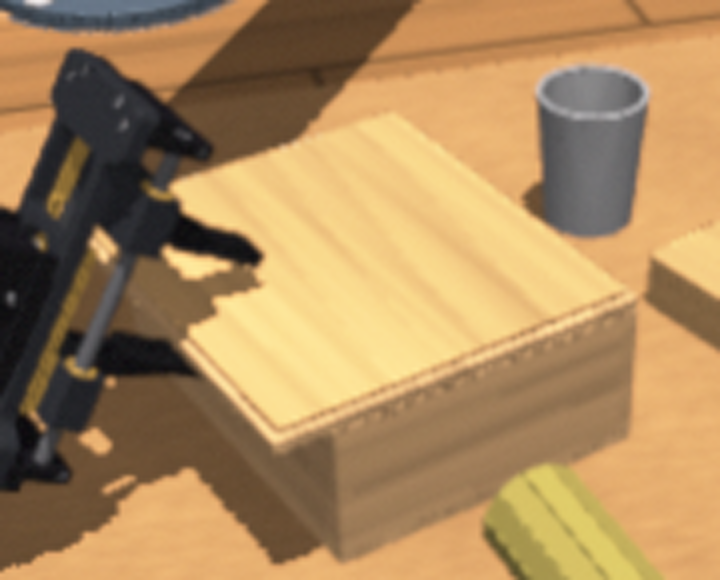

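```bash
python3 - <<'E'
from kin import *
p,R=load(); q=np.array([-30.2,58,74.5,35,97.7,-149.8])
T=[]
for i,d in enumerate([.01,.025,.04,.06,.08,.1,.12,.13]):
    t=p-E_*d+Z*(0.01*max(0,i-3)); q,e=ik(t,R,q); print(d,q.round(1),round(e,4)); T.append((t,R,.052))
show(T)
E
```

```text
0.01 [ -31.3   62.6   67.5   34.3   99.2 -149.7] 0.0
0.025 [ -32.1   63.7   65.1   33.9  100.7 -149.4] 0.0
0.04 [ -32.8   64.8   62.6   33.5  102.2 -149.1] 0.0
0.06 [ -33.8   66.4   59.    33.   104.3 -148.7] 0.0
0.08 [ -34.7   67.3   55.3   32.8  107.  -147.7] 0.0
0.1 [ -35.6   68.4   51.3   32.6  109.9 -146.7] 0.0
0.12 [ -36.4   69.7   46.8   32.7  113.  -145.6] 0.0
0.13 [ -36.8   70.1   44.3   32.8  114.9 -144.7] 0.0
0 -0.005 -0.009 0 0 0 0.052; 0 -0.013 -0.021 0 0 0 0.052; 0 -0.021 -0.034 0 0 0 0.052; 0 -0.031 -0.051 0 0 0 0.052; 0 -0.033 -0.074 0 0 0 0.052; 0 -0.035 -0.096 0 0 0 0.052; 0 -0.037 -0.118 0 0 0 0.052; 0 -0.033 -0.132 0 0 0 0.052
```

The lid's image didn't shift at all during the last lowering, so it was already shut. The finger is now about 6 mm below the lip, and I retract away from the case.

>>> {"fn": "apply_moves", "kwargs": {
  "motion": "0 -0.005 -0.009 0 0 0 0.052; 0 -0.013 -0.021 0 0 0 0.052; 0 -0.021 -0.034 0 0 0 0.052; 0 -0.031 -0.051 0 0 0 0.052; 0 -0.033 -0.074 0 0 0 0.052; 0 -0.035 -0.096 0 0 0 0.052; 0 -0.037 -0.118 0 0 0 0.052; 0 -0.033 -0.132 0 0 0 0.052"
}}

```text
time_s: 14.95
position: [0.6269, -0.1375, 0.1231]
tcp_rot: [[-0.951, -0.16, -0.263], [-0.308, 0.495, 0.813], [-0.0, 0.854, -0.52]]
force: [0.7, 0.6, 0.7]
opening: 0.601
```

```bash
python3 - <<'E'
from plan import *
from rig import bot
import cv2
from ov import overlay
s=bot.read_state(); print(s["position"],s["force"],s["time_s"],np.abs(s["qvel"]).max())
a=np.ascontiguousarray(bot.capture("side")[:,:,::-1]);b=np.ascontiguousarray(bot.capture("scene")[:,:,::-1])
for n in ("block","bamboo_half","cup"): print(n,[d["point"] for d in bot.find_in(n,"side")[:1]],[d["point"] for d in bot.find_in(n,"scene")[:1]])
overlay(a,"side",[*P,0],(120,450,60,320),2,"pics/o13a.png")
overlay(b,"scene",[*P,0],(120,420,35,285),2,"pics/o13b.png")
E
```

```text
[ 0.62688035 -0.13749605  0.12313777] [0.71597641 0.58333591 0.67537749] 14.95 13.039534428759566
block [[0.5944, 0.2823, 0.0398]] [[0.5943, 0.2709, 0.0352]]
bamboo_half [[0.7688, 0.1337, 0.0342]] [[0.7758, 0.1171, 0.0276]]
cup [[0.4511, 0.2291, 0.0623]] [[0.4489, 0.2189, 0.0608]]
```

View pics/o13a.png

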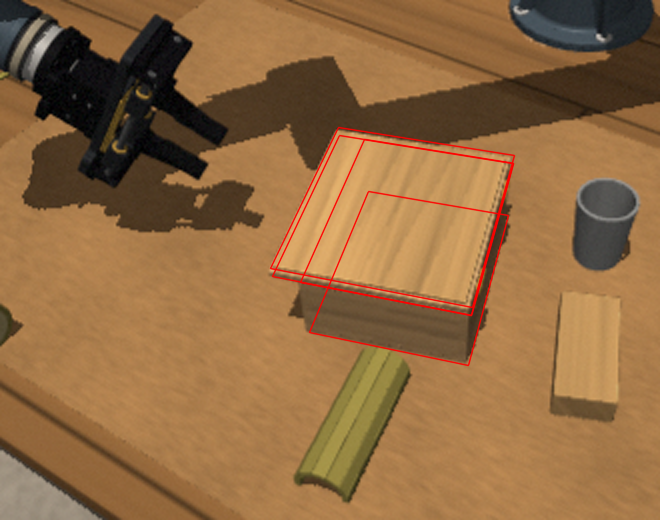

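View pics/o13b.png

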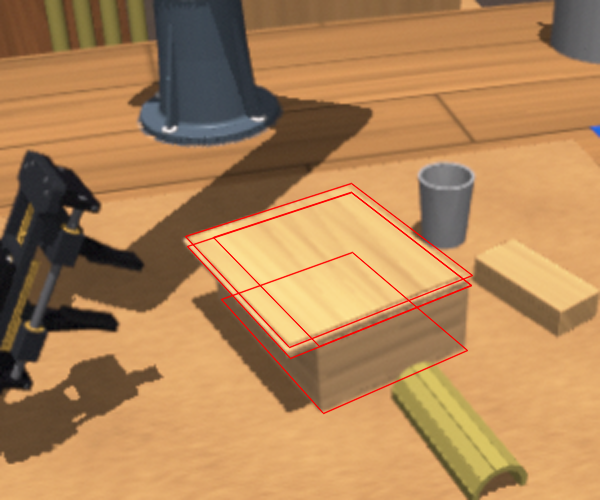

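The lid is flat on the rim and the hand is clear, about 130 mm in front of the case. The bystanders haven't moved.

```bash
python3 -c "
from rig import bot
print(bot.hand_in()); print(bot.read_state()['time_s'])"
```

```text
the job is handed in; nothing more can be done
None
the job is handed in; nothing more can be done
```

The lid is shut flat on the rim and the hand is clear of the case. I handed the job in at about 15 s of the 45 s allowed.

**What I did:**
- I straddled the lid with the fingers 52 mm apart, so they could not pinch the 12 mm lid.
- I pushed it past its balance point with the rear fingertip, and it fell a short way onto the front finger.
- I lowered it on that finger to the rim at about 8 mm/s, dropped the finger below the lip, then drew the hand back about 130 mm.

**Last checks:**
- **Lid:** the model drawn at lid angle 0 matches both camera pictures. The lid did not move at all while the finger dropped away from it.
- **Block, bamboo and cup:** each is where it started, to within the detector's 2–5 mm scatter. The cup was found by only one camera at the start, so it is compared in that view alone.
- **Forces:** wrist readings stayed under about 3 N, but they were only taken between moves. I did not record the brief force at the catch.

No check failed. The case model fitted the first pictures only to within about 2 pixels, but the later wrist view and lid overlays agreed closely with it.

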